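Draw the filter plate from the bench dust extractor and hold it to the air nozzle

TASK

Swing the dust extractor's cover flap up by its bar and gently back onto its stop, then draw the filter plate (the one with the tall tab) up out of its slot; leave the flap open and the plain blanking plate in its place. Hold the filter plate upright, tab uppermost, over the middle of the blow-off tray, at the height of the air nozzle and with a broad face square to it, touching neither tray nor nozzle, and finish still holding it there. Do not push the other things on the bench about.

Things in the scene. Friction and masses are not known exactly. Their poses are not given: they have to be found in the camera images.
- extractor: green bench dust extractor, fixed: a filter chamber 108 (x) x 170 (y) x 120 mm high, walls and floor 5 mm, its top closed by the flap; round motor behind (92 mm past the far wall, 88 high), spigot in front (22 mm out, 65 high). Origin: centre of the chamber's underside; x points from the front (robot side) to the hinge. Inside are two slots along x, at y = +36 and -36 mm, with ribs 55 mm high
- flap (a joint): angle of the cover flap: 0 = shut (level), grows as it swings up and back, 1.75 = fully back on its stop, just past upright. It may start ajar by up to 0.2. The hinge is stiff: the flap stays where it is left; about 3 N at the bar moves it
- flap_bar (a point): middle of the steel bar at the flap's front edge: a round bar 9 mm thick, 90 mm long, parallel to the hinge, 36 mm out from the flap's edge on two side rods, in the flap's plane, so there is an open gap between bar and flap. The bar goes round the hinge on a 146 mm radius
- flap_hinge (a point): middle of the flap's hinge line, along the top of the chamber's far wall (54 mm behind the chamber's centre, 122 mm above the bench); its y axis is the hinge line, parallel to the extractor's y. The flap is 110 x 172 mm, 4 mm thick
- filter_plate: filter plate on edge in one of the two slots: aluminium frame 90 mm long (x), 12 thick (y, normal of its broad ribbed faces), 68 tall, and centred on top a tab 40 long, 10 thick, 36 tall (104 in all, reaching 109 above the bench); about 0.16 kg. 1.5 mm play either side in the slot. Origin: centre of its underside; z towards the tab
- filter_tab (a point): point to grip in the filter plate's tab: on its middle, 88 mm above the plate's underside, 16 mm below the tab's top
- filter_face (a point): centre of the filter plate's frame, 34 mm above its underside
- blank_plate: plain steel blanking plate without a tab, 90 x 12 x 55 mm, standing in the other slot; stays there. Origin: centre of its underside
- tray: blow-off tray, fixed: open steel tray 180 (x) x 160 (y) x 45 mm high, walls 4 mm; origin: centre of its underside, x points from the middle towards the air nozzle, which stands on a post outside the tray's far end, 107 mm from the middle, 140 mm tall.
- tray_middle (a point): middle of the tray's mouth, at rim height (45 mm above the bench)
- nozzle_tip (a point): mouth of the brass air nozzle, 74 mm from the tray's middle, 130 mm above the bench; it blows level towards the middle of the tray, along the tray's -x
- offcut: bystander: a pale wood offcut, 75 x 35 x 28 mm, lying between the extractor and the tray
- tape: bystander: a roll of paper tape, 54 mm across, 22 mm high, lying flat between the extractor and the tray
- screwdriver: bystander: a screwdriver lying near the robot
- mallet: bystander: a small hammer lying at the left edge of the work area
- brush: bystander: a bench brush lying at the right edge of the work area
- glue: bystander: a white glue bottle, 60 mm across and 150 mm tall, standing at the back
- wax_jar: bystander: a jar, 72 mm across and 70 mm tall, standing at the back

How it is judged:
By the outcome, as a careful person would: the job done as asked, in the order asked, and still so for the second after the job is handed in, while the arm keeps its last pose, push and grip.
It also fails if it takes over 64 s, if anything falls off the work surface, if the arm or the gripper's body presses on something with over 40 N, if the wrist force passes 120 N, or if a joint passes its speed limit or range.

ROBOT

A 6-joint arm with a two-finger parallel gripper is mounted at the origin on the work surface. World frame = base frame: x ahead of the robot, y to its left, z up, the work surface at z = 0. Lengths are in mm, angles in rad, forces in N, time in s.
With the tool pointing down it reaches from about 300 to 875 mm from the base axis. Payload 6.4 kg.
Tool frame: the origin (TCP) lies between the finger pads; the fingertips stand 11 mm ahead of it and the grasp point (between the pads) lies 8 mm behind it; z points along the fingers, y is the line along which they close (so a half turn about z gives the same grasp; the last joint's range is limited). The gripper opens to 85 mm and grips with 20 to 120 N. Pads are 22 mm wide; open, the fingers measure 114 mm over their backs; the gripper's body (76 mm by 85 mm) begins 54 mm behind the grasp point. The pads swing forward as they close: fully open they stand 13 mm farther back than shut.
Start: joints at [-1.458, 0.181, 1.607, -0, 1.354, -0.206], TCP at [180.237, -546.037, 242.288] pointing down, gripper open.
Joint ranges: [-2.99, 2.99], [-0.89, 2.07], [0.3, 2.58], [-1.14, 4.28], [0, 2.63], [-3.12, 3.12]. Speed limits (rad/s): [2.57, 2.57, 3.01, 3.14, 3.14, 3.14].

INTERFACE

Orientations are given as a 3x3 rotation matrix whose columns are the frame's x, y, z axes.
In Python, from rig import monitor, imaging, ticket gives the robot as it stands. The module is installed in compiled form; this text tells all that it offers.
- The arm moves only by the tool jog_arm, never from a script. Its argument "increments" is a list of rows, each a list of 7 numbers: the shift along the tool's x, y, z in cm, then the turn, a rotation vector about the tool's x, y, z in rad, then the opening, from -1 (shut) to 1 (fully open). In form: [[x, y, z, ax, ay, az, fingers], ...]. A call has 1 to 5 rows; each row shifts and turns the commanded pose from where the row before left it, along the tool's axes as they then stand; what a row does not reach is not made up. A row lasts 1/12 s, in which the tool goes at most 41.7 mm and 7.16 degrees, less where a joint would pass 70% of its speed; a pose out of reach is approached as far as the arm can. A call with a gripper value outside its range is refused whole. The fingers move at their own pace and stop on an object; "newtons" is the grip in N (left out, the last holds). Time passes only in rows, so rows that do not move let the fingers close. It gives the time, the measured TCP pose, the force, the opening and the grip force at its end, in the units of the state.
- monitor.state(): the state, without advancing time (a new reading comes with each control period).
- imaging.get_image(name): name is "scene" or "top" or "wrist"; returns a dict with "frame" (420x560x3 uint8, blue, green, red), "fx", "fy", "cx", "cy" (pixels), "world_to_cam" (4x4, takes a point from world to camera coordinates). Camera axes: x right, y down, z forward; pixel columns grow to the right and rows downward; lengths in mm; the calibration is good to about 2 mm. A picture is of the moment at which its call begins. There is no depth.
- ticket.sign_off(): hands the job in; it is judged then, once.
The state is a dict: "time_s": time; "joint_pos": joint angles; "qvel": joint speeds; "effort": joint torques, N m; "ee_pos": TCP position; "orientation": TCP orientation; "wrist_force": force on the tool from outside, world axes, zero at the start; "moment": the same for the moment, N m; "grip_width": finger opening in mm; "grasp_force": force on a finger pad.
Only numpy, scipy, OpenCV 4.12 (cv2) and the standard library are available. Lean on these libraries where they do the work, as an engineer would, in place of code of your own. Each camera call takes 0.05 s, during which the arm holds its last target. There are 200 camera calls.

## Working session

There is one attempt and no reset: what is moved stays moved. The work goes in short steps, Python scripts to look and compute and a tool call to move; the robot and the scene stay as the last step left them, time stands still between calls to the robot, and variables do not carry over. Pictures are saved under pics/ and viewed, at most 13 in all, crops included, and the job is handed in when it is done.

Besides the shell and the picture viewer there is one more tool, called as name(argument=value, ...), one argument or row to a line, values as JSON. jog_arm: Moves the arm, as the interface text tells. Its arguments: {"type":"object","properties":{"increments":{"type":"array","items":{"type":"array","items":{"type":"number"}}},"newtons":{"type":"number"}},"required":["increments"]}

```bash
mkdir -p pics; cat > h.py <<'E'
import numpy as np, cv2
from rig import monitor, imaging, ticket
def get(n):
    d=imaging.get_image(n); return d
def ray(d,u,v):
    W=np.array(d["world_to_cam"]); R=W[:3,:3]; t=W[:3,3]
    c=-R.T@t; k=R.T@np.array([(u-d["cx"])/d["fx"],(v-d["cy"])/d["fy"],1]); return c,k/np.linalg.norm(k)
def onz(d,u,v,z):
    c,k=ray(d,u,v); return c+k*(z-c[2])/k[2]
def proj(d,p):
    W=np.array(d["world_to_cam"]); q=W[:3,:3]@np.array(p)+W[:3,3]
    return d["fx"]*q[0]/q[2]+d["cx"], d["fy"]*q[1]/q[2]+d["cy"]
def two(a,pa,b,pb):
    c1,k1=ray(a,*pa); c2,k2=ray(b,*pb)
    s=np.linalg.lstsq(np.c_[k1,-k2],c2-c1,rcond=None)[0]
    p,q=c1+k1*s[0],c2+k2*s[1]; return (p+q)/2,np.linalg.norm(p-q)
E
python3 - <<'E'
from h import *
import pickle
np.set_printoptions(precision=1,suppress=True)
for n in ("top","scene"):
    d=get(n); cv2.imwrite(f"pics/{n}0.png",d["frame"]); pickle.dump(d,open(n+"0.pkl","wb"))
    W=np.array(d["world_to_cam"]); print(n,d["fx"],-W[:3,:3].T@W[:3,3]); print(W)
print(monitor.state())
E
```

```text
top 514.1277323356348 [ 447.1   15.9 1455.5]
[[  -0.    -1.    -0.    27.4]
 [  -1.     0.    -0.1  566.2]
 [   0.1    0.    -1.  1413.3]
 [   0.     0.     0.     1. ]]
scene 531.495649088348 [1173.8  673.9 1136.4]
[[  -0.7    0.7   -0.   444.2]
 [   0.5    0.6   -0.7 -221.8]
 [  -0.4   -0.5   -0.8 1696.1]
 [   0.     0.     0.     1. ]]
{'time_s': 0.1, 'joint_pos': array([-1.5,  0.2,  1.6, -0. ,  1.4, -0.2]), 'qvel': array([-0., -0., -0., -0.,  0.,  0.]), 'effort': array([  0. , -44.6, -35.2,  -0. ,   0. ,   0. ]), 'ee_pos': array([ 180.2, -545.5,  241.5]), 'orientation': array([[ 0.9,  0.3, -0. ],
       [ 0.3, -0.9,  0. ],
       [ 0. , -0. , -1. ]]), 'wrist_force': array([ 0.9, -0.1,  0.9]), 'moment': array([-0.,  0.,  0.]), 'grasp_force': 0.0, 'grip_width': 85.40877786929033}
```

View pics/top0.png

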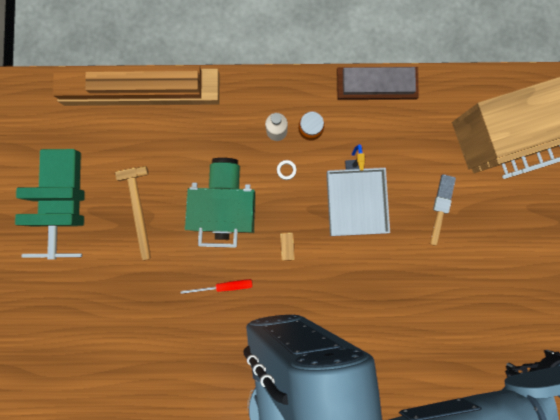

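View pics/scene0.png

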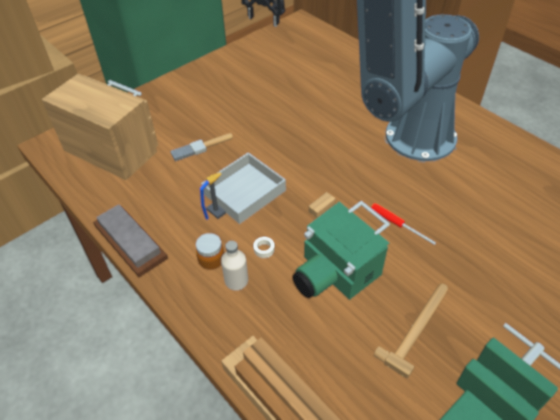

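The top view shows the extractor at about (220,210) with its bar across row 245, columns 199–237. The tray has corners near (329,171), (386,168), (390,234) and (332,237), with the nozzle near (360,155). In the scene view the bar runs about (350,205)–(388,232) and the tray is centred near (245,187). I'll make one enlarged crop sheet for exact pixels.

```bash
python3 - <<'E'
from h import *
import pickle
t=pickle.load(open("top0.pkl","rb"))["frame"]; s=pickle.load(open("scene0.pkl","rb"))["frame"]
def crop(f,u,v,w,h,k,W):
    c=cv2.resize(f[v:v+h,u:u+w],None,fx=k,fy=k,interpolation=cv2.INTER_CUBIC)
    for i in range(0,w,10): cv2.putText(c,str(u+i),(i*k,8),0,.28,(255,255,255),1); cv2.line(c,(i*k,9),(i*k,13),(255,255,255),1)
    for i in range(10,h,10): cv2.putText(c,str(v+i),(0,i*k+3),0,.28,(255,255,255),1)
    return c
a=crop(t,180,150,80,100,4,0); b=crop(s,290,190,120,100,4,0)   # 320x400, 480x400
c=crop(t,320,140,80,100,2,0)
c2=crop(s,195,150,100,75,2,0)
out=np.zeros((600,800,3),np.uint8); out[:400,:320]=a; out[:400,320:800]=b; out[400:600,:160]=c; out[400:550,170:370]=c2
cv2.imwrite("pics/crop.png",out)
E
```

```text
(no output)
```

View pics/crop.png

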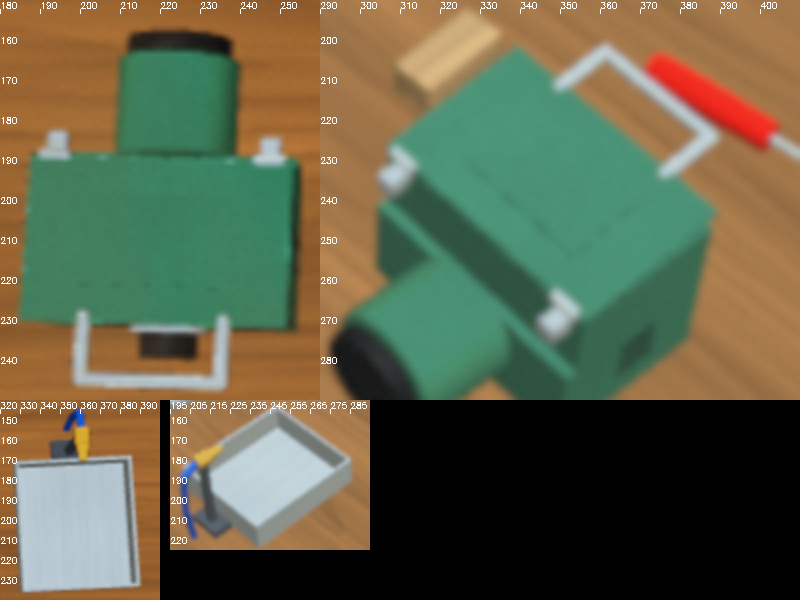

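The sheet shows, in top pixels, bar corners (199.5,245.2)/(235.2,245.5) and flap corners (185,229.5), (252.5,231.7), (188.2,188.2), (254.7,190). In scene pixels the bar corners are (388,223.7)/(361.5,202.5). The tray rim and nozzle are also readable.

```bash
python3 - <<'E'
from h import *
import pickle
np.set_printoptions(precision=1,suppress=True)
t=pickle.load(open("top0.pkl","rb")); s=pickle.load(open("scene0.pkl","rb"))
T=dict(barL=(199.5,245.2),barR=(235.2,245.5),fL=(185,229.5),fR=(252.5,231.7),rL=(188.2,188.2),rR=(254.7,190.),noz=(361,170))
S=dict(barL=(388,223.7),barR=(361.5,202.5),fL=(388.2,242.7),fR=(339.5,201.7),rL=(353.7,270),rR=(308,225),noz=(220,172.5))
for k in T: print(k,*two(t,T[k],s,S[k]))
c=np.array([onz(t,*p,45) for p in [(329,172),(385.5,168),(389.5,232),(331,235.5)]]); print(c,c.mean(0))
print("noz z130",onz(t,*T["noz"],130))
st=monitor.state(); print(st["orientation"])
for k,z in (("offcut",28),("tape",22)): print(k,onz(t,*{"offcut":(287,246),"tape":(287,170)}[k],z))
print(onz(t,312,124,70),onz(t,276,120,150))
E
```

```text
barL [448.4 226.8 137.8] 1.1277099540828326
barR [446.2 136.4 138.4] 1.425948710283882
fL [489.3 264.3 134.5] 2.662603366548193
fR [480.8  93.1 131.9] 2.8773482919681763
rL [598.1 258.5 122. ] 4.852033335276277
rR [588.4  88.8 124.1] 5.953026992926862
noz [ 640.4 -190.2  134.7] 2.326549535071155
[[ 647.6 -114.8   45. ]
 [ 657.7 -271.1   45. ]
 [ 481.  -278.    45. ]
 [ 472.4 -117.9   45. ]] [ 564.7 -195.4   45. ]
noz z130 [ 640.2 -190.1  130. ]
[[ 0.9  0.3 -0. ]
 [ 0.3 -0.9  0. ]
 [ 0.  -0.  -1. ]]
offcut [444.4   2.6  28. ]
tape [657.4   1.   22. ]
[776.9 -67.9  70. ] [769.1  29.8 150. ]
```

```bash
cat >> h.py <<'E'
def go(p,yaw,tz=(0,0,-1)):
    "report tool-frame shift (cm) & rotvec to reach TCP p with tool x yaw (tool down); shift in the present frame and in the turned frame"
    from scipy.spatial.transform import Rotation as Ro
    s=monitor.state(); R=np.array(s["orientation"]); x=np.array([np.cos(yaw),np.sin(yaw),0]); z=np.array(tz,float)
    G=np.c_[x,np.cross(z,x),z]; d=(np.array(p)-s["ee_pos"])/10
    with np.printoptions(precision=3,suppress=True):
        print("t",s["time_s"],"pos",s["ee_pos"],"F",s["wrist_force"],"w",s["grip_width"],s["grasp_force"])
        print("turn",Ro.from_matrix(R.T@G).as_rotvec(),"shift now",R.T@d,"shift after turn",G.T@d)
E
python3 - <<'E'
from h import *
go((447.3,181.6,220),np.pi/2-.045)
E
```

```text
t 0.1 pos [ 180.176 -545.544  241.482] F [ 0.879 -0.142  0.938] w 85.40877786929033 0.0
turn [-0.001 -0.001 -1.207] shift now [ 48.155 -60.676   2.256] shift after turn [73.842 23.414  2.148]
```

jog_arm(
  increments=[
    [0,0,0,0,0,-0.12,-0.48],
    [0,0,0,0,0,-0.12,-0.48],
    [0,0,0,0,0,-0.12,-0.48],
    [0,0,0,0,0,-0.12,-0.48],
    [0,0,0,0,0,-0.12,-0.48],
  ],
  newtons=30,
)

```text
time_s: 0.52
ee_pos: [180.2, -545.7, 241.7]
orientation: [[0.602, 0.798, -0.0], [0.798, -0.602, 0.001], [0.001, -0.001, -1.0]]
wrist_force: [1.0, -0.3, -0.0]
grip_width: 25.9
grasp_force: 0.0
```

jog_arm(
  increments=[
    [0,0,0,0,0,-0.12,-0.48],
    [0,0,0,0,0,-0.12,-0.48],
    [0,0,0,0,0,-0.12,-0.48],
    [0,0,0,0,0,-0.12,-0.48],
    [0,0,0,0,0,-0.12,-0.48],
  ],
)

```text
time_s: 0.93
ee_pos: [180.2, -545.7, 241.8]
orientation: [[0.046, 0.999, -0.0], [0.999, -0.046, 0.001], [0.001, -0.0, -1.0]]
wrist_force: [-0.1, 0.1, 0.5]
grip_width: 22.1
grasp_force: 0.0
```

jog_arm(
  increments=[
    [3.7,1.2,0.1,0,0,0,-0.48],
    [3.7,1.2,0.1,0,0,0,-0.48],
    [3.7,1.2,0.1,0,0,0,-0.48],
    [3.7,1.2,0.1,0,0,0,-0.48],
    [3.7,1.2,0.1,0,0,0,-0.48],
  ],
)

```text
time_s: 1.35
ee_pos: [249.9, -362.4, 236.6]
orientation: [[0.053, 0.999, -0.0], [0.999, -0.053, 0.001], [0.001, -0.0, -1.0]]
wrist_force: [1.3, 1.0, -0.5]
grip_width: 22.5
grasp_force: 0.0
```

jog_arm(
  increments=[
    [3.7,1.2,0.1,0,0,0,-0.48],
    [3.7,1.2,0.1,0,0,0,-0.48],
    [3.7,1.2,0.1,0,0,0,-0.48],
    [3.7,1.2,0.1,0,0,0,-0.48],
    [3.7,1.2,0.1,0,0,0,-0.48],
  ],
)

```text
time_s: 1.77
ee_pos: [319.3, -180.9, 232.1]
orientation: [[0.053, 0.999, 0.0], [0.999, -0.053, -0.0], [-0.0, 0.0, -1.0]]
wrist_force: [1.3, 0.4, 0.7]
grip_width: 22.3
grasp_force: 0.0
```

jog_arm(
  increments=[
    [3.7,1.2,0.1,0,0,0,-0.48],
    [3.7,1.2,0.1,0,0,0,-0.48],
    [3.7,1.2,0.1,0,0,0,-0.48],
    [3.7,1.2,0.1,0,0,0,-0.48],
    [3.7,1.2,0.1,0,0,0,-0.48],
  ],
)

```text
time_s: 2.18
ee_pos: [388.9, 0.9, 227.3]
orientation: [[0.052, 0.999, 0.001], [0.999, -0.052, -0.0], [-0.0, 0.001, -1.0]]
wrist_force: [0.8, -0.2, 0.1]
grip_width: 22.5
grasp_force: 0.0
```

jog_arm(
  increments=[
    [3.7,1.1,0.1,0,0,0,-0.48],
    [3.7,1.1,0.1,0,0,0,-0.48],
    [3.7,1.1,0.1,0,0,0,-0.48],
    [3.7,1.1,0.1,0,0,0,-0.48],
    [3.7,1.1,0.1,0,0,0,-0.48],
  ],
)

```text
time_s: 2.6
ee_pos: [453.3, 182.9, 221.9]
orientation: [[0.051, 0.999, -0.0], [0.999, -0.051, -0.0], [-0.0, -0.0, -1.0]]
wrist_force: [1.7, -1.9, -0.1]
grip_width: 22.2
grasp_force: 0.0
```

```bash
python3 - <<'E'
from h import *
go((447.3,181.6,220),np.pi/2-.045)
w=get("wrist"); cv2.imwrite("pics/w1.png",w["frame"])
print(proj(w,(448.4,226.8,138)),proj(w,(446.2,136.4,138)))
import pickle; pickle.dump(w,open("w1.pkl","wb"))
E
```

```text
t 2.6 pos [453.301 182.942 221.915] F [ 1.652 -1.877 -0.115] w 22.21894466019181 0.0
turn [-0.     0.    -0.006] shift now [-0.165 -0.592  0.192] shift after turn [-0.161 -0.593  0.192]
(np.float64(270.1271811473369), np.float64(158.9733550894333)) (np.float64(274.3675699175788), np.float64(276.7109476298692))
```

View pics/w1.png

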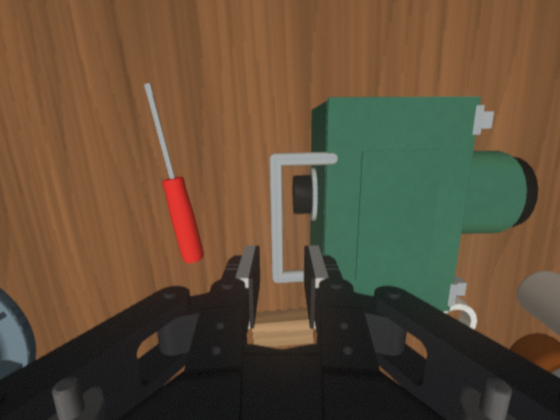

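The wrist view shows the bar at columns 277–278, rows 159–277, parallel to the fingers. That puts the bar middle near x = 451, y = 182, with the gap clear for one finger.

jog_arm(
  increments=[
    [-0.1,-0.2,1.8,0,0,0,-0.48],
    [0,0,1.8,0,0,0,-0.48],
    [0,0,1.8,0,0,0,-0.48],
    [0,0,1.8,0,0,0,-0.48],
    [0,0,1.6,0,0,0,-0.48],
  ],
)

```text
time_s: 3.07
ee_pos: [450.6, 179.9, 132.8]
orientation: [[0.052, 0.999, -0.001], [0.999, -0.052, -0.0], [-0.0, -0.001, -1.0]]
wrist_force: [-0.4, 0.0, -0.7]
grip_width: 22.6
grasp_force: 0.0
```

jog_arm(
  increments=[
    [0,0,0,0,0,0,-0.7],
    [0,0,0,0,0,0,-1],
    [0,0,0,0,0,0,-1],
    [0,0,0,0,0,0,-1],
    [0,0,0,0,0,0,-1],
  ],
  newtons=25,
)

```text
time_s: 3.48
ee_pos: [449.7, 179.5, 134.3]
orientation: [[0.052, 0.999, -0.004], [0.999, -0.052, -0.001], [-0.001, -0.004, -1.0]]
wrist_force: [-6.4, -1.9, -2.9]
grip_width: 8.1
grasp_force: 24.3
```

```bash
python3 - <<'E'
from h import *
s=monitor.state(); p=s["ee_pos"]; print(p,s["wrist_force"],s["grip_width"],s["grasp_force"])
# arc: angle from bar x; hinge at z122, radius 146
a0=np.arcsin((138-122)/146); ps=[]
for a in np.linspace(a0,1.75,31):
    ps.append(146*np.array([np.cos(a0)-np.cos(a),0,np.sin(a)-np.sin(a0)]))
d=np.diff(ps,axis=0)/10
for i in d: print("%.2f %.2f"%(i[0],-i[2]),end=" | ")
E
```

```text
[449.70033384 179.54809158 134.28728817] [-6.36422501 -1.87461338 -2.92533855] 8.120889342334504 24.306546449661255
0.11 -0.79 | 0.15 -0.78 | 0.19 -0.77 | 0.24 -0.76 | 0.28 -0.75 | 0.32 -0.73 | 0.36 -0.71 | 0.40 -0.69 | 0.43 -0.67 | 0.47 -0.65 | 0.50 -0.62 | 0.54 -0.59 | 0.57 -0.56 | 0.60 -0.53 | 0.63 -0.49 | 0.65 -0.46 | 0.68 -0.42 | 0.70 -0.39 | 0.72 -0.35 | 0.74 -0.31 | 0.75 -0.27 | 0.77 -0.22 | 0.78 -0.18 | 0.79 -0.14 | 0.79 -0.10 | 0.80 -0.05 | 0.80 -0.01 | 0.80 0.03 | 0.79 0.08 | 0.79 0.12 |
```

jog_arm(
  increments=[
    [0,0.1,-0.8,0,0,0,-1],
    [0,0.15,-0.8,0,0,0,-1],
    [0,0.2,-0.75,0,0,0,-1],
    [0,0.25,-0.75,0,0,0,-1],
    [0,0.3,-0.75,0,0,0,-1],
  ],
)

```text
time_s: 3.9
ee_pos: [460.0, 179.2, 174.0]
orientation: [[0.052, 0.999, -0.003], [0.999, -0.052, -0.001], [-0.001, -0.003, -1.0]]
wrist_force: [-8.0, -2.6, -1.4]
grip_width: 7.9
grasp_force: 24.4
```

jog_arm(
  increments=[
    [0,0.3,-0.75,0,0,0,-1],
    [0,0.35,-0.7,0,0,0,-1],
    [0,0.4,-0.7,0,0,0,-1],
    [0,0.45,-0.65,0,0,0,-1],
    [0,0.45,-0.65,0,0,0,-1],
  ],
)

```text
time_s: 4.32
ee_pos: [480.1, 178.4, 209.2]
orientation: [[0.052, 0.999, -0.001], [0.999, -0.052, -0.0], [-0.0, -0.001, -1.0]]
wrist_force: [-7.3, -1.3, 0.8]
grip_width: 7.8
grasp_force: 24.4
```

jog_arm(
  increments=[
    [0,0.5,-0.6,0,0,0,-1],
    [0,0.55,-0.6,0,0,0,-1],
    [0,0.55,-0.55,0,0,0,-1],
    [0,0.6,-0.5,0,0,0,-1],
    [0,0.65,-0.5,0,0,0,-1],
  ],
)

```text
time_s: 4.73
ee_pos: [508.8, 177.3, 237.7]
orientation: [[0.051, 0.999, -0.001], [0.999, -0.051, 0.001], [0.001, -0.001, -1.0]]
wrist_force: [-9.6, -0.5, 6.9]
grip_width: 7.7
grasp_force: 24.6
```

jog_arm(
  increments=[
    [0,0.65,-0.45,0,0,0,-1],
    [0,0.7,-0.4,0,0,0,-1],
    [0,0.7,-0.4,0,0,0,-1],
    [0,0.7,-0.35,0,0,0,-1],
    [0,0.75,-0.3,0,0,0,-1],
  ],
)

```text
time_s: 5.15
ee_pos: [544.9, 175.8, 257.5]
orientation: [[0.051, 0.999, 0.003], [0.999, -0.051, 0.002], [0.002, 0.003, -1.0]]
wrist_force: [-6.0, 2.6, 6.5]
grip_width: 7.9
grasp_force: 24.9
```

jog_arm(
  increments=[
    [0,0.75,-0.25,0,0,0,-1],
    [0,0.75,-0.2,0,0,0,-1],
    [0,0.8,-0.2,0,0,0,-1],
    [0,0.8,-0.15,0,0,0,-1],
    [0,0.8,-0.1,0,0,0,-1],
  ],
)

```text
time_s: 5.57
ee_pos: [584.4, 174.2, 265.9]
orientation: [[0.051, 0.999, 0.004], [0.999, -0.051, 0.002], [0.003, 0.004, -1.0]]
wrist_force: [-3.1, 3.6, 2.6]
grip_width: 8.0
grasp_force: 24.8
```

```bash
python3 - <<'E'
from h import *
go((618,172,262),np.pi/2-.045)
w=get("scene"); cv2.imwrite("pics/s2.png",w["frame"][100:380,180:480].repeat(2,0).repeat(2,1))
E
```

```text
t 5.5667 pos [584.356 174.195 265.867] F [-3.11   3.586  2.58 ] w 7.972932112786853 24.78984385728836
turn [ 0.004 -0.003 -0.006] shift now [-0.048  3.37   0.399] shift after turn [-0.068  3.371  0.387]
```

View pics/s2.png

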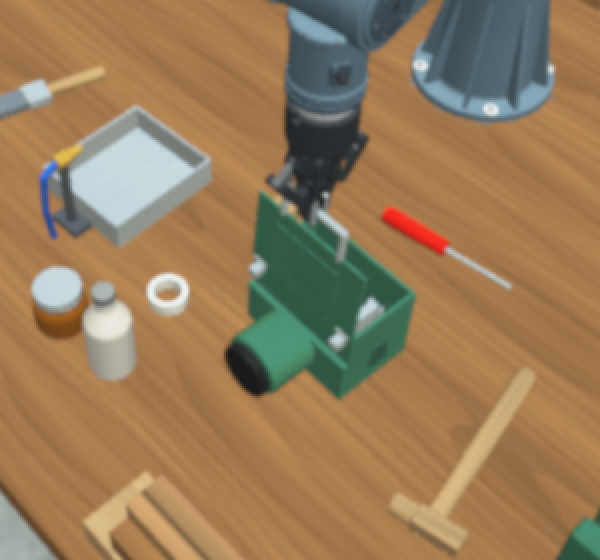

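The scene view shows the flap nearly upright with its bar in the gripper, around (320,220) of the crop. I'll ease it onto its stop slowly.

jog_arm(
  increments=[
    [0,0.5,0,0,0,0,-1],
    [0,0.5,0,0,0,0,-1],
    [0,0.5,0,0,0,0,-1],
    [0,0.4,0.05,0,0,0,-1],
    [0,0.3,0.05,0,0,0,-1],
  ],
)

```text
time_s: 6.03
ee_pos: [606.7, 173.3, 265.0]
orientation: [[0.051, 0.999, 0.005], [0.999, -0.051, 0.003], [0.003, 0.005, -1.0]]
wrist_force: [-2.0, 5.1, 7.5]
grip_width: 8.2
grasp_force: 25.7
```

jog_arm(
  increments=[
    [0,0.3,0.05,0,0,0,-1],
    [0,0.2,0.05,0,0,0,-1],
    [0,0.2,0.05,0,0,0,-1],
    [0,0.2,0.05,0,0,0,-1],
    [0,0.2,0.05,0,0,0,-1],
  ],
)

```text
time_s: 6.45
ee_pos: [617.9, 172.8, 263.2]
orientation: [[0.051, 0.999, 0.007], [0.999, -0.051, 0.003], [0.003, 0.006, -1.0]]
wrist_force: [-1.0, 4.9, 8.7]
grip_width: 7.6
grasp_force: 26.1
```

jog_arm(
  increments=[
    [0,0.15,0.05,0,0,0,-1],
    [0,0.15,0.05,0,0,0,-1],
    [0,0.1,0.02,0,0,0,-1],
    [0,0.1,0.02,0,0,0,-1],
  ],
)

```text
time_s: 6.78
ee_pos: [620.7, 172.7, 262.6]
orientation: [[0.051, 0.999, 0.002], [0.999, -0.051, 0.003], [0.003, 0.001, -1.0]]
wrist_force: [-16.2, 4.3, 18.6]
grip_width: 7.7
grasp_force: 27.2
```

The stop shows clearly: the wrist force rose to −16 N. I'll ease off, release, rise and look into the chamber.

jog_arm(
  increments=[
    [0,-0.2,0,0,0,0,-1],
    [0,0,0,0,0,0,-0.6],
    [0,0,0,0,0,0,-0.5],
    [0,0,0,0,0,0,-0.5],
    [0,0,-1,0,0,0,-0.5],
  ],
)

```text
time_s: 7.2
ee_pos: [618.1, 170.6, 265.8]
orientation: [[0.052, 0.999, -0.004], [0.999, -0.052, -0.001], [-0.001, -0.004, -1.0]]
wrist_force: [-0.6, 0.0, -0.7]
grip_width: 21.0
grasp_force: 0.0
```

jog_arm(
  increments=[
    [0,0,-2,0,0,0,-0.5],
    [0,0,-3,0,0,0,-0.5],
    [0,-2,-3,0,0,0,-0.3],
    [0,-3,0,0,0,0,-0.1],
    [0,-4,0,0,0,0,-0.1],
  ],
)

```text
time_s: 7.62
ee_pos: [530.8, 175.2, 350.6]
orientation: [[0.054, 0.999, 0.005], [0.999, -0.054, 0.0], [0.001, 0.005, -1.0]]
wrist_force: [-0.4, -0.6, 0.7]
grip_width: 38.4
grasp_force: 0.0
```

jog_arm(
  increments=[
    [0,-2,0,0,0,-0.12,-0.1],
    [0,0,0,0,0,-0.12,-0.1],
    [0,0,0,0,0,-0.12,-0.1],
    [0,0,0,0,0,-0.12,-0.1],
    [0,0,0,0,0,-0.12,-0.1],
  ],
)

```text
time_s: 8.03
ee_pos: [509.3, 176.6, 348.8]
orientation: [[-0.526, 0.851, 0.001], [0.851, 0.526, -0.0], [-0.001, 0.001, -1.0]]
wrist_force: [-0.1, 0.1, 0.2]
grip_width: 38.7
grasp_force: 0.0
```

```bash
python3 - <<'E'
from h import *
import pickle
go((540,177,250),np.pi-.045)
out=np.zeros((420,800,3),np.uint8)
for n,x in (("wrist",0),):
    w=get(n); out[:,:560]=w["frame"]; pickle.dump(w,open("w3.pkl","wb"))
t=get("top"); out[:400,560:800]=cv2.resize(t["frame"][140:260,180:252],(240,400)); pickle.dump(t,open("t3.pkl","wb"))
cv2.imwrite("pics/w3.png",out)
E
```

```text
t 8.0333 pos [509.321 176.636 348.843] F [-0.06   0.119  0.163] w 38.67821536744459 0.0
turn [ 0.     0.001 -0.972] shift now [-1.575  2.62   9.888] shift after turn [-3.063  0.174  9.884]
```

View pics/w3.png

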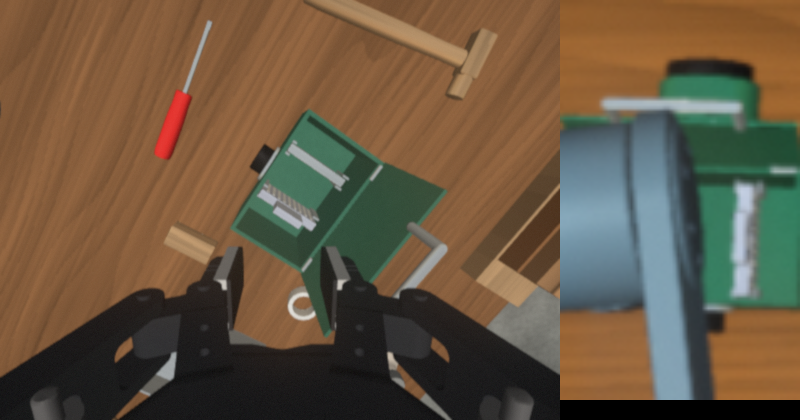

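The wrist view shows the flap open, the blank plate near (318,165) in the +y slot, and the filter plate with its tab near (293,218) in the −y slot. Next I'll locate the tab exactly on its top plane.

```bash
python3 - <<'E'
from h import *
import pickle
w=pickle.load(open("w3.pkl","rb")); f=w["frame"]
hsv=cv2.cvtColor(f,cv2.COLOR_BGR2HSV)
m=((hsv[...,1]<60)&(hsv[...,2]>110)).astype(np.uint8); m[:,:230]=0; m[:130]=0; m[245:]=0; m[:,360:]=0
n,l,st,c=cv2.connectedComponentsWithStats(m)
for i in range(1,n):
    if st[i,4]>40:
        r=cv2.minAreaRect(np.argwhere(l==i)[:,::-1].astype(np.float32)); print(st[i],r,onz(w,*r[0],109),onz(w,*r[0],60))
for p in [(540,141,109),(560,140,109),(520,142,109),(543,213,60)]: print(p,proj(w,p))
cv2.imwrite("pics/c3.png",cv2.resize(f[130:250,230:360],None,fx=4,fy=4,interpolation=cv2.INTER_CUBIC))
E
```

```text
[285 140  64  51 773] ((316.24481201171875, 165.31985473632812), (67.66415405273438, 16.867982864379883), 35.21759033203125) [534.96260607 215.88180098 109.        ] [542.86538063 213.77819438  60.        ]
[258 147  22  32 132] ((268.76788330078125, 163.0020751953125), (3.7985544204711914, 36.89104461669922), 33.17851257324219) [484.75441616 188.10284548 109.        ] [486.03959514 182.33788614  60.        ]
[ 257  179   62   52 1320] ((286.6680603027344, 208.13912963867188), (66.78827667236328, 24.51808738708496), 36.60707473754883) [532.93000414 151.71922122 109.        ] [540.56487544 141.15878705  60.        ]
(540, 141, 109) (np.float64(286.91726576957797), np.float64(217.95125795858235))
(560, 140, 109) (np.float64(299.80999766641946), np.float64(226.49835625515016))
(520, 142, 109) (np.float64(273.82295523043877), np.float64(209.27052526365793))
(543, 213, 60) (np.float64(316.01325346509407), np.float64(165.85724416975665))
```

View pics/c3.png

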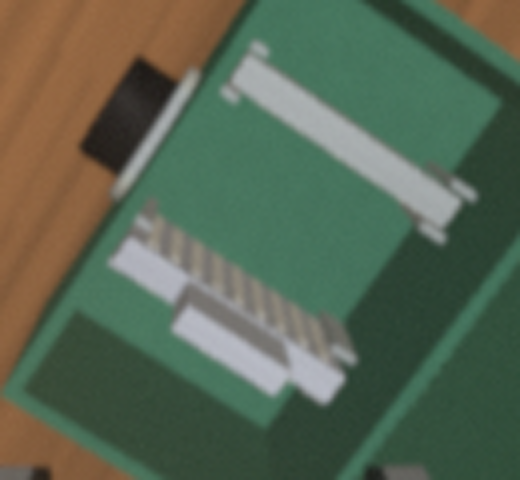

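The crop shows the tab top centred at about (231,349), which is full-image pixel (287.7,217.2), so the tab is near (541,142) with yaw about −0.05.

jog_arm(
  increments=[
    [0,0,0,0,0,-0.12,-0.1],
    [0,0,0,0,0,-0.12,-0.1],
    [0,0,0,0,0,-0.12,-0.1],
    [0,0,0,0,0,-0.12,-0.1],
    [0,0,0,0,0,-0.12,-0.1],
  ],
)

```text
time_s: 8.55
ee_pos: [509.4, 176.7, 348.3]
orientation: [[-0.912, 0.409, 0.0], [0.409, 0.912, -0.0], [-0.0, -0.0, -1.0]]
wrist_force: [-0.8, 0.7, 0.2]
grip_width: 38.3
grasp_force: 0.0
```

jog_arm(
  increments=[
    [0,0,0,0,0,-0.12,-0.1],
    [0,0,0,0,0,-0.12,-0.1],
    [0,0,0,0,0,-0.12,-0.1],
    [-1.5,1.8,2,0,0,0,-0.1],
    [-1.5,1.8,2,0,0,0,-0.1],
  ],
)

```text
time_s: 8.97
ee_pos: [542.9, 210.8, 309.8]
orientation: [[-0.998, 0.068, 0.005], [0.068, 0.998, 0.001], [-0.005, 0.001, -1.0]]
wrist_force: [-0.4, 0.5, -0.3]
grip_width: 38.4
grasp_force: 0.0
```

jog_arm(
  increments=[
    [0,0,3,0,0,0,-0.1],
    [0,0,3,0,0,0,-0.1],
    [0,0,0,0,0,0,-0.1],
  ],
)

```text
time_s: 9.22
ee_pos: [538.2, 210.3, 241.2]
orientation: [[-0.998, 0.066, -0.011], [0.067, 0.998, -0.002], [0.011, -0.003, -1.0]]
wrist_force: [-0.8, 0.3, -1.5]
grip_width: 38.6
grasp_force: 0.0
```

```bash
python3 - <<'E'
from h import *
import pickle
go((541,142,90),np.pi-.05)
w=get("wrist"); cv2.imwrite("pics/w4.png",w["frame"]); pickle.dump(w,open("w4.pkl","wb"))
for p in [(541,142,109),(561,141,109),(521,143,109)]: print(p,proj(w,p))
E
```

```text
t 9.2167 pos [538.15  210.294 241.227] F [-0.846  0.333 -1.492] w 38.577673033033804 0.0
turn [-0.003 -0.011 -0.017] shift now [-0.906 -6.753 15.132] shift after turn [-0.626 -6.807 15.123]
(541, 142, 109) (np.float64(206.90123187588296), np.float64(212.64001542262417))
(561, 141, 109) (np.float64(208.59852506213048), np.float64(233.8639914264699))
(521, 143, 109) (np.float64(205.14055150017538), np.float64(190.62340783399773))
```

View pics/w4.png

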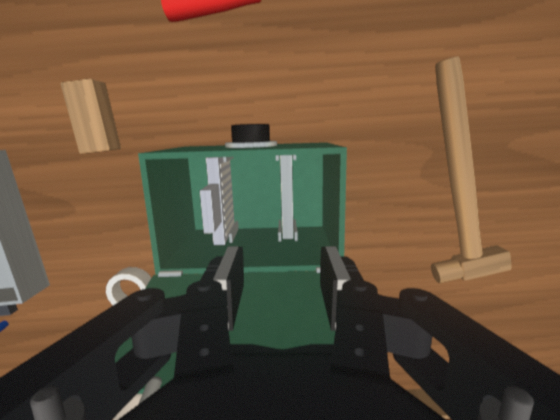

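The wrist view shows the tab top centred at (208,211), within 1–2 px of the prediction. I'll shift −y over the tab, settle, then descend.

jog_arm(
  increments=[
    [-0.1,-1.6,0,0,0,-0.017,-0.1],
    [-0.1,-1.7,0,0,0,0,-0.1],
    [-0.1,-1.7,0,0,0,0,-0.1],
    [-0.2,-1.7,0,0,0,0,-0.1],
    [0,0,0,0,0,0,-0.1],
  ],
)

```text
time_s: 9.68
ee_pos: [544.7, 141.1, 251.1]
orientation: [[-0.999, 0.051, 0.004], [0.051, 0.999, -0.001], [-0.004, -0.001, -1.0]]
wrist_force: [0.3, 0.3, -0.9]
grip_width: 38.3
grasp_force: 0.0
```

jog_arm(
  increments=[
    [0,0,0,0,0,0,-0.1],
    [0,0,2,0,0,0,-0.1],
    [0,0,2,0,0,0,-0.1],
    [0,0,2,0,0,0,-0.1],
    [0,0,0,0,0,0,-0.1],
  ],
)

```text
time_s: 10.1
ee_pos: [541.1, 144.4, 185.1]
orientation: [[-0.999, 0.046, -0.005], [0.046, 0.999, 0.0], [0.005, -0.0, -1.0]]
wrist_force: [-1.1, 0.0, -0.8]
grip_width: 38.5
grasp_force: 0.0
```

```bash
python3 - <<'E'
from h import *
go((540,143,90),np.pi-.05)
E
```

```text
t 10.1 pos [541.069 144.402 185.11 ] F [-1.108  0.024 -0.813] w 38.49635460153695 0.0
turn [-0.    -0.005  0.004] shift now [ 0.049 -0.144  9.511] shift after turn [ 0.1   -0.145  9.511]
```

jog_arm(
  increments=[
    [0,-0.1,2,0,0,0,-0.1],
    [0,0,2,0,0,0,-0.1],
    [0,0,2,0,0,0,-0.1],
    [0,0,1.5,0,0,0,-0.1],
    [0,0,0,0,0,0,-0.1],
  ],
)

```text
time_s: 10.52
ee_pos: [541.8, 143.2, 111.5]
orientation: [[-0.999, 0.046, -0.004], [0.046, 0.999, 0.0], [0.004, -0.0, -1.0]]
wrist_force: [-0.2, 0.5, -0.1]
grip_width: 38.5
grasp_force: 0.0
```

jog_arm(
  increments=[
    [0,0,0.8,0,0,0,-0.1],
    [0,0,0.6,0,0,0,-0.1],
    [0,0,0.4,0,0,0,-0.1],
    [0,0,0,0,0,0,-0.1],
    [0,0,0,0,0,0,-0.1],
  ],
)

```text
time_s: 10.93
ee_pos: [543.3, 142.8, 95.3]
orientation: [[-0.999, 0.046, 0.0], [0.046, 0.999, 0.0], [-0.0, 0.0, -1.0]]
wrist_force: [0.4, 0.1, -0.4]
grip_width: 38.0
grasp_force: 0.0
```

```bash
python3 - <<'E'
from h import *
go((540,143,90),np.pi-.05)
E
```

```text
t 10.9333 pos [543.332 142.78   95.332] F [ 0.358  0.138 -0.416] w 38.01582269240744 0.0
turn [0.    0.    0.004] shift now [0.334 0.007 0.533] shift after turn [0.334 0.005 0.533]
```

jog_arm(
  increments=[
    [0.3,0,0.5,0,0,0,-0.1],
    [0,0,0,0,0,0,-0.1],
    [0,0,0,0,0,0,-0.5],
    [0,0,0,0,0,0,-0.7],
    [0,0,0,0,0,0,-0.8],
  ],
  newtons=50,
)

```text
time_s: 11.35
ee_pos: [540.2, 142.9, 90.1]
orientation: [[-0.999, 0.046, 0.0], [0.046, 0.999, 0.0], [-0.0, 0.0, -1.0]]
wrist_force: [-0.1, -0.6, -1.4]
grip_width: 9.2
grasp_force: 39.5
```

jog_arm(
  increments=[
    [0,0,0,0,0,0,-1],
    [0,0,0,0,0,0,-1],
    [0,0,0,0,0,0,-1],
    [0,0,0,0,0,0,-1],
  ],
)

```text
time_s: 11.68
ee_pos: [540.3, 142.9, 90.2]
orientation: [[-0.999, 0.046, 0.001], [0.046, 0.999, 0.0], [-0.001, 0.0, -1.0]]
wrist_force: [-0.1, 0.0, 2.1]
grip_width: 9.5
grasp_force: 49.4
```

jog_arm(
  increments=[
    [0,0,-0.5,0,0,0,-1],
    [0,0,-0.8,0,0,0,-1],
    [0,0,-1,0,0,0,-1],
    [0,0,-1,0,0,0,-1],
    [0,0,-1,0,0,0,-1],
  ],
)

```text
time_s: 12.1
ee_pos: [540.3, 142.9, 134.3]
orientation: [[-0.999, 0.046, 0.001], [0.046, 0.999, 0.0], [-0.001, 0.0, -1.0]]
wrist_force: [-0.0, -0.2, -1.6]
grip_width: 9.2
grasp_force: 49.0
```

jog_arm(
  increments=[
    [0,0,-1.2,0,0,0,-1],
    [0,0,-1.2,0,0,0,-1],
    [0,0,-1.2,0,0,0,-1],
    [0,0,-1.2,0,0,0,-1],
    [0,0,-1.5,0,0,0,-1],
  ],
)

```text
time_s: 12.52
ee_pos: [539.7, 142.8, 196.8]
orientation: [[-0.999, 0.046, -0.001], [0.046, 0.999, -0.0], [0.001, -0.0, -1.0]]
wrist_force: [-0.0, -0.5, -2.6]
grip_width: 8.9
grasp_force: 49.0
```

jog_arm(
  increments=[
    [0,0,-1.5,0,0,0,-1],
    [0,0,-1.5,0,0,0,-1],
    [0,0,-1.5,0,0,0,-1],
    [0,0,-1,0,0,0,-1],
    [0,0,0,0,0,0,-1],
  ],
)

```text
time_s: 12.93
ee_pos: [541.5, 142.9, 254.2]
orientation: [[-0.999, 0.046, 0.005], [0.046, 0.999, 0.0], [-0.005, 0.001, -1.0]]
wrist_force: [0.5, 0.8, -1.0]
grip_width: 9.4
grasp_force: 49.0
```

```bash
python3 - <<'E'
from h import *
import pickle
go((565,-194,245),np.pi/2+.045)
o=np.zeros((420,800,3),np.uint8); s=get("scene"); o[:,:560]=s["frame"]; w=get("wrist")
o[:300,560:]=w["frame"][100:400,180:420]; cv2.imwrite("pics/s5.png",o); pickle.dump(s,open("s5.pkl","wb"))
E
```

```text
t 12.9333 pos [541.509 142.944 254.208] F [ 0.465  0.759 -1.047] w 9.411786445387978 49.00976479053497
turn [0.004 0.004 1.48 ] shift now [ -3.884 -33.552   0.923] shift after turn [-33.766   0.831   0.921]
```

View pics/s5.png

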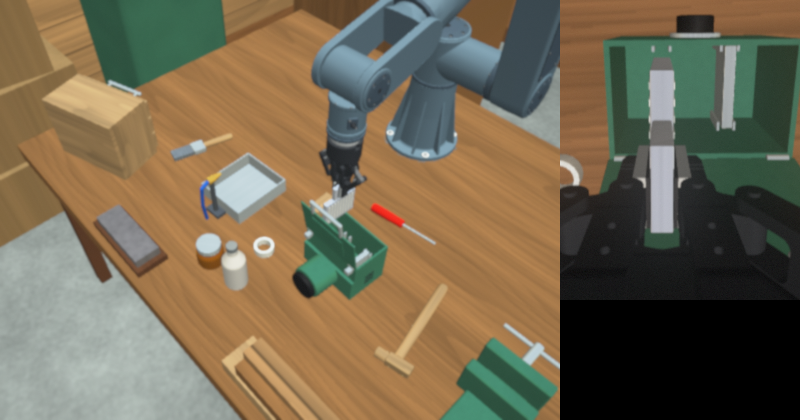

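The scene view shows the filter plate drawn out and hanging upright near (340,200), with the flap open and the blank plate still in its slot. I'll carry it over to the tray.

jog_arm(
  increments=[
    [-0.3,-1,0,0,0,0,-1],
    [-0.3,-2,0,0,0,0,-1],
    [-0.3,-3,0,0,0,0,-1],
    [-0.3,-3,0,0,0,0,-1],
    [-0.3,-3,0,0,0,0,-1],
  ],
)

```text
time_s: 13.45
ee_pos: [548.8, 20.7, 249.5]
orientation: [[-0.999, 0.045, -0.002], [0.045, 0.999, 0.0], [0.002, -0.0, -1.0]]
wrist_force: [0.3, 0.2, -2.3]
grip_width: 8.9
grasp_force: 49.0
```

jog_arm(
  increments=[
    [-0.3,-3,0,0,0,0,-1],
    [-0.3,-3,0,0,0,0,-1],
    [-0.3,-3,0,0,0,0,-1],
    [-0.3,-3,0,0,0,0,-1],
    [-0.3,-3,0,0,0,0,-1],
  ],
)

```text
time_s: 13.87
ee_pos: [556.7, -130.3, 249.5]
orientation: [[-0.999, 0.046, -0.002], [0.046, 0.999, 0.001], [0.002, 0.001, -1.0]]
wrist_force: [1.5, 0.2, -2.6]
grip_width: 9.1
grasp_force: 49.0
```

jog_arm(
  increments=[
    [-0.3,-3,0,0,0,0,-1],
    [-0.3,-2,0,0,0,0,-1],
    [-0.3,-1.5,0,0,0,0,-1],
    [0,0,0,0,0,0.1,-1],
    [0,0,0,0,0,0.1,-1],
  ],
)

```text
time_s: 14.28
ee_pos: [563.1, -194.9, 249.5]
orientation: [[-0.968, 0.249, -0.002], [0.249, 0.968, 0.001], [0.002, 0.001, -1.0]]
wrist_force: [0.1, -0.4, -2.2]
grip_width: 9.4
grasp_force: 49.1
```

jog_arm(
  increments=[
    [0,0,0,0,0,0.1,-1],
    [0,0,0,0,0,0.1,-1],
    [0,0,0,0,0,0.1,-1],
    [0,0,0,0,0,0.1,-1],
    [0,0,0,0,0,0.1,-1],
  ],
)

```text
time_s: 14.7
ee_pos: [563.2, -193.4, 249.7]
orientation: [[-0.731, 0.682, -0.002], [0.682, 0.731, 0.001], [0.002, -0.0, -1.0]]
wrist_force: [-0.1, -0.1, -1.7]
grip_width: 9.0
grasp_force: 49.1
```

jog_arm(
  increments=[
    [0,0,0,0,0,0.1,-1],
    [0,0,0,0,0,0.1,-1],
    [0,0,0,0,0,0.1,-1],
    [0,0,0,0,0,0.1,-1],
    [0,0,0,0,0,0.1,-1],
  ],
)

```text
time_s: 15.12
ee_pos: [563.2, -193.4, 249.7]
orientation: [[-0.315, 0.949, -0.002], [0.949, 0.315, 0.001], [0.002, -0.001, -1.0]]
wrist_force: [-0.2, 0.2, -1.7]
grip_width: 9.3
grasp_force: 49.1
```

jog_arm(
  increments=[
    [0,0,0,0,0,0.1,-1],
    [0,0,0,0,0,0.1,-1],
    [0,0,0,0,0,0.08,-1],
    [0,0,0,0,0,0,-1],
    [0,0,0,0,0,0,-1],
  ],
)

```text
time_s: 15.53
ee_pos: [563.4, -193.4, 250.1]
orientation: [[-0.048, 0.999, -0.001], [0.999, 0.048, 0.001], [0.001, -0.001, -1.0]]
wrist_force: [1.0, 0.4, -2.0]
grip_width: 9.0
grasp_force: 49.1
```

```bash
python3 - <<'E'
from h import *
import pickle
go((565,-194,181),np.pi/2+.045)
w=get("wrist"); cv2.imwrite("pics/w6.png",w["frame"]); pickle.dump(w,open("w6.pkl","wb"))
E
```

```text
t 15.5333 pos [ 563.351 -193.439  250.06 ] F [ 1.012  0.425 -2.036] w 9.046926464172161 49.07400906085968
turn [-0.001 -0.001  0.003] shift now [-0.07   0.171  6.906] shift after turn [-0.063  0.162  6.906]
```

View pics/w6.png

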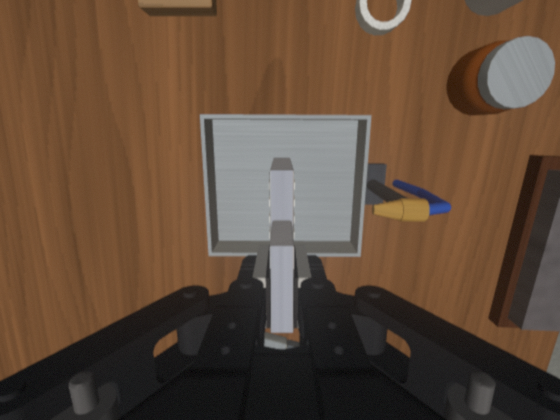

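The wrist view shows the plate over the tray, with rim corners (202,116), (369,117), (363,257) and (209,257) and the nozzle tip at (375,210). From these I can check the centre and squareness.

```bash
python3 - <<'E'
from h import *
import pickle
np.set_printoptions(precision=1,suppress=True)
w=pickle.load(open("w6.pkl","rb"))
c=np.array([onz(w,*p,45)[:2] for p in [(202,116),(369,117),(363,257),(209,257)]]); print(c,c.mean(0))
e=[c[1]-c[0],c[2]-c[3]]; f=[c[0]-c[3],c[1]-c[2]]
print([np.arctan2(a[1],a[0]) for a in e],[np.arctan2(-a[0],a[1]) for a in f])
print(onz(w,375,210,130))
E
```

```text
[[ 476.8 -121.2]
 [ 652.3 -113.7]
 [ 664.6 -272.4]
 [ 482.1 -281.2]] [ 569.  -197.1]
[np.float64(0.04240809298964191), np.float64(0.048193824650355654)] [np.float64(0.032578974238558565), np.float64(0.07763937380264979)]
[ 643.6 -192.6  130. ]
```

jog_arm(
  increments=[
    [-0.1,0.1,1.2,0,0,0,-1],
    [-0.1,0.2,1.6,0,0,0,-1],
    [-0.1,0.1,1.6,0,0,0,-1],
    [0,0,1.4,0,0,0,-1],
    [0,0,0.8,0,0,0,-1],
  ],
)

```text
time_s: 16.0
ee_pos: [566.7, -195.8, 181.8]
orientation: [[-0.046, 0.999, -0.003], [0.999, 0.046, 0.002], [0.002, -0.003, -1.0]]
wrist_force: [0.1, 0.1, -2.6]
grip_width: 9.7
grasp_force: 49.0
```

jog_arm(
  increments=[
    [0,0,0.3,0,0,0,-1],
    [0,0,0,0,0,0,-1],
    [0,0,0,0,0,0,-1],
    [0,0,0,0,0,0,-1],
    [0,0,0,0,0,0,-1],
  ],
)

```text
time_s: 16.42
ee_pos: [568.4, -196.7, 183.0]
orientation: [[-0.045, 0.999, 0.002], [0.999, 0.045, -0.001], [-0.001, 0.002, -1.0]]
wrist_force: [-1.0, -0.4, -2.2]
grip_width: 9.0
grasp_force: 49.0
```

```bash
python3 - <<'E'
from h import *
go((567.5,-196,181),np.pi/2+.047)
o=np.zeros((480,800,3),np.uint8); s=get("scene"); o[:480,:800]=cv2.resize(s["frame"][120:312,150:470],(800,480)); cv2.imwrite("pics/s7.png",o)
E
```

```text
t 16.4167 pos [ 568.397 -196.705  182.993] F [-1.04  -0.35  -2.227] w 8.953590548816184 49.005905985832214
turn [ 0.002  0.001 -0.002] shift now [ 0.075 -0.087  0.199] shift after turn [ 0.075 -0.086  0.199]
```

View pics/s7.png

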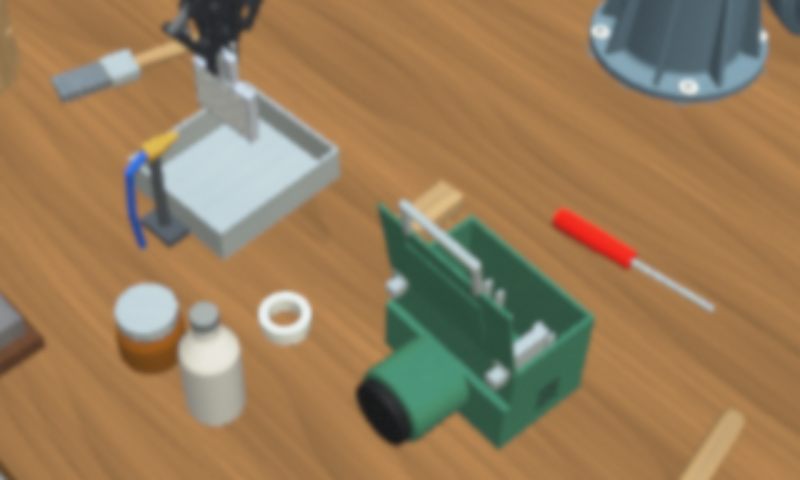

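The final view shows the plate upright over the tray with its face to the nozzle, the flap standing open, the blank plate in its slot and the bystanders undisturbed. I'll hand it in.

```bash
python3 -c "
from rig import ticket
print(ticket.sign_off())"
```

```text
the job is handed in; nothing more can be done
None
```

The job is handed in at about 16 s of the 64 s limit: the flap is open and back at its stop, and the blanking plate is still in its slot. The filter plate is held upright over the tray middle at nozzle height, broad face to the nozzle, placed to within a few millimetres by my measurements.

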